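# Start up the soldering bench in order

## Task

Start up the soldering bench: with a fingertip, press in the round power button on top of each device in this order: first the drum-shaped fume filter, then the tall box-shaped power supply, then the low soldering station with the iron holder. Press each one gently until it is all or most of the way in (it stays in by itself), then move clear. Do not lift or shove the devices, and leave everything else on the mat where it is.

Things in the scene. Friction and masses are not known exactly. Their poses are not given: they have to be found in the camera images.
- filter: Fume filter: grey loose drum, 110 mm across and 70 mm high, dark vent slots round its side and top, about 0.8 kg. Origin at the centre of its underside, z up.
- supply: Bench power supply: grey loose box, the tallest of the three, 130 (x) by 85 (y) by 95 mm high, with a dark display and three terminal posts (12 mm long) on its -x face, dark vents on the rear half of its top, about 0.95 kg. Origin at the centre of its underside, z up.
- station: Soldering station: grey loose low box, 125 (x) by 115 (y) by 55 mm high, display and dial on its -x face; a steel funnel-shaped iron holder (32 mm across, no iron in it) rises to 100 mm above the bench at x +35, y +30 mm. About 0.85 kg. Origin at the centre of its underside, z up.
- filter_btn_top (a point): Centre of the top face of the button cap on the drum-shaped fume filter; moves down with it. The button is a plain white round cap 30 mm across with a flat top, its top standing 22 mm proud of the device's top in a black collar 40 mm across and 3 mm high; at the middle of the top.
- filter_btn (a joint): Travel of the button on the drum-shaped fume filter, m: 0 as it stands (up, off), 0.010 fully in, against a stop. It is pushed straight down; starts to move at about 4 N, needs about 7 N when fully in, and stays where it is left. The cap on it is springy (2.5 N per mm, 7 mm of give) and rises again when let go, so press its top down about 12 mm in all (up to 14 does no harm).
- supply_btn_top (a point): Centre of the top face of the button cap on the tall box-shaped power supply; moves down with it. The button is a plain white round cap 30 mm across with a flat top, its top standing 22 mm proud of the device's top in a black collar 40 mm across and 3 mm high; on the centre line of the top, 30 mm from the centre towards the display face (at x -30, y 0 mm in the device's axes).
- supply_btn (a joint): Travel of the button on the tall box-shaped power supply, m: 0 as it stands (up, off), 0.010 fully in, against a stop. It is pushed straight down; starts to move at about 4 N, needs about 7 N when fully in, and stays where it is left. The cap on it is springy (2.5 N per mm, 7 mm of give) and rises again when let go, so press its top down about 12 mm in all (up to 14 does no harm).
- station_btn_top (a point): Centre of the top face of the button cap on the low soldering station; moves down with it. The button is a plain white round cap 30 mm across with a flat top, its top standing 22 mm proud of the device's top in a black collar 40 mm across and 3 mm high; on the top at x -28, y -22 mm in the device's axes.
- station_btn (a joint): Travel of the button on the low soldering station, m: 0 as it stands (up, off), 0.010 fully in, against a stop. It is pushed straight down; starts to move at about 4 N, needs about 7 N when fully in, and stays where it is left. The cap on it is springy (2.5 N per mm, 7 mm of give) and rises again when let go, so press its top down about 12 mm in all (up to 14 does no harm).
- housing_a: Loose machined aluminium motor housing, stepped disc 68 mm across, 30 mm high. Origin: centre of underside. Bystander.
- housing_b: A second housing like housing_a. Bystander.
- spool: Loose metal solder spool standing on end, 50 mm across, 40 mm high. Origin: centre of underside. Bystander.
- flux: Loose small jar with black cap, 38 mm across, 50 mm high. Origin: centre of underside. Bystander.
- driver: Loose black-handled screwdriver, 150 mm long, lying along its x. Bystander.
- tweezers: Loose dark steel tweezers, 115 mm long, 6 mm high, lying along their x. Bystander.
- cleaner: Loose black tip-cleaner pot with a brass top, 52 mm across, 34 mm high. Origin: centre of underside. Bystander.
There are look-alikes about, which are no part of the job. What is shaped like the station but orange is not meant.

How it is judged:
On the way, in this order (a step that is already met when the one before it is completed fails the run):
1. the button of the drum-shaped fume filter is pressed in by more than half of its 10 mm travel (value of joint filter_btn above 0.005 m), for 0.2 s.
2. the button of the tall box-shaped power supply is pressed in by more than half of its 10 mm travel (value of joint supply_btn above 0.005 m), for 0.2 s.
3. the button of the low soldering station is pressed in by more than half of its 10 mm travel (value of joint station_btn above 0.005 m), for 0.2 s.
At the end, for the whole second after the job is handed in: All three buttons are in by more than 5 mm of their 10 mm, each device stands upright and at rest within 20 mm of where it began, and every bystander is within 25 mm of where it began (value of joint each of filter_btn, supply_btn, station_btn above 0.005 m and distance of each of filter, supply, station from where it was at the start of the episode below 0.02 m and angle between each of filter, supply, station's own z axis and vertical below 0.05 rad and linear speed of each of filter, supply, station below 0.02 m/s and distance of each of housing_a, housing_b, spool, flux, driver, tweezers, cleaner from where it was at the start of the episode below 0.025 m); the robot touches nothing.
It fails at once if the power supply's button goes in (3 mm) before the fume filter's (5 mm) (value of joint supply_btn above 0.003 m and value of joint filter_btn below 0.005 m).
It fails at once if the soldering station's button goes in (3 mm) before the power supply's (5 mm) (value of joint station_btn above 0.003 m and value of joint supply_btn below 0.005 m).
It fails at once if a device is lifted (its underside's centre rises 10 mm) or shoved (it moves 20 mm) (height (world z) of any of filter, supply, station above 0.01 m or distance of any of filter, supply, station from where it was at the start of the episode above 0.02 m).
It fails at once if a device or its button is pressed hard (over 25 N) (contact force between any of filter, supply, station and the fingers above 25 N or contact force between any of filter, supply, station and the arm above 25 N).
It fails at once if a bystander is moved by more than 25 mm (distance of any of housing_a, housing_b, spool, flux, driver, tweezers, cleaner from where it was at the start of the episode above 0.025 m).
It also fails if it takes over 48 s, if anything falls off the work surface, if the arm or the gripper's body presses on something with over 40 N, if the wrist force passes 120 N, or if a joint passes its speed limit or range.

## Robot

A 7-joint arm with a two-finger parallel gripper is mounted at the origin on the work surface. World frame = base frame: x ahead of the robot, y to its left, z up, the work surface at z = 0. Lengths are in m, angles in rad, forces in N, time in s.
With the tool pointing down it reaches from about 0.425 to 0.8 m from the base axis. Payload 8.3 kg.
Tool frame: the origin (TCP) lies at the very end of the fingers, on their centre line; the grasp point (between the pads) lies 19 mm behind it (env.grip_depth is the distance from the TCP to the grasp point, in m); z points along the fingers, y is the line along which they close (so a half turn about z gives the same grasp; the last joint's range is limited). The gripper opens to 85 mm and grips with 20 to 120 N. Pads are 22 mm wide; open, the fingers measure 114 mm over their backs; the gripper's body (76 mm by 85 mm) begins 54 mm behind the grasp point. The pads swing forward as they close: fully open they stand 13 mm farther back than shut.
Start: joints at [-0.063, 0.383, 0.016, 1.37, -0.006, 1.388, -0.046], TCP at [0.625, 0, 0.209] pointing down, gripper open.
Joint ranges: [-2.95, 2.95], [-0.25, 2.06], [-1.52, 1.56], [0.18, 2.33], [-1.44, 4.58], [0.02, 2.06], [-3.01, 3.01]. Speed limits (rad/s): [2.39, 2.39, 3.01, 3.01, 3.14, 3.14, 3.14].

## Interface

Orientations are given as a rotation vector (axis times angle).
In Python, from workcell import get_state, camera, camera_info, sign_off, nets, env gives the robot as it stands.
- The arm moves only by the shell command python3 -m pendant 'ROWS'. ROWS is JSON, a list that holds one entry, the list of rows, each a list of 7 numbers: the turn, a rotation vector about the tool's x, y, z as a fraction of full scale, then the shift along the tool's x, y, z as a fraction of full scale, then the closure, from -1 (fully open) to 1 (shut). A call has 1 to 12 rows; each row is the pose to reach, as a shift and turn from the pose commanded when the call began, along the tool's axes at that moment; what a row does not reach only later rows make up. Full scale, the value 1, is 25 cm for a shift and 60 degrees for a turn. A row lasts 1/8 s, in which the tool goes at most 62.5 mm and 10.7 degrees, less where a joint would pass 70% of its speed; a pose out of reach is approached as far as the arm can. A call with a number of a shift or a turn outside -1 to 1 is refused whole. A call with a gripper value outside its range is refused whole. The fingers move at their own pace and stop on an object; the grip force is fixed at half the most. Time passes only in rows, so rows that repeat a pose let the fingers close. It gives the time, the measured TCP pose, the force, the opening and the grip force at its end, in the units of the state.
- get_state(): the state, without advancing time (a new reading comes with each control period).
- camera(name): name is "scene" or "side" or "wrist"; returns the picture (420x560x3 uint8, blue, green, red); there is no depth.
- camera_info(name): a dict with "fx", "fy", "cx", "cy" (pixels), "extrinsics" (4x4, takes a point from world to camera coordinates). Camera axes: x right, y down, z forward; pixel columns grow to the right and rows downward; lengths in m; the calibration is good to about 2 mm. A picture is of the moment at which its call begins: read the wrist's pose just before it. camera_info takes no time and is no camera call; for the wrist camera it gives the pose at the moment of the call.
- sign_off(): hands the job in; it is judged then, once.
Trained networks look in the newest picture that a camera, given by its name, has taken for a name from the list of things; names that differ only in an ending like _2 or _b are one class to them, and where a whole thing is asked for, a point or a joint stands for the part that bears it (a point fixed in the world has none). Each returns a list of dicts, best first, with "confidence" (0 to 1); they miss things now and then, are a little off and sometimes report something else, mostly with a low value. They report only what shows in the picture. A call takes as long as a camera call. They do not tell look-alikes from the thing itself.
- nets.masks_of(query, camera): "mask" (420x560 bool, what is visible of it) and "at" ([column, row] in pixels, amid what is visible of it).
The state is a dict: "time": time; "joints": joint angles; "joint_vel": joint speeds; "effort": joint torques, N m; "position": TCP position; "orientation": TCP orientation; "contact_force": force on the tool from outside, world axes, zero at the start; "ft_torque": the same for the moment, N m; "opening": finger opening in m; "grasp_force": force on a finger pad.
Only numpy, scipy, OpenCV 4.12 (cv2) and the standard library are available. Lean on these libraries where they do the work, as an engineer would, in place of code of your own. Each camera call takes 0.05 s, during which the arm holds its last target. There are 200 camera calls.

## Working session

There is one attempt and no reset: what is moved stays moved. The work goes in short steps, Python scripts to look and compute and a shell command to move; the robot and the scene stay as the last step left them, time stands still between calls to the robot, and variables do not carry over. Pictures are saved under pics/ and viewed, at most 10 in all, crops included, and the job is handed in when it is done.

```bash
mkdir -p pics; python3 - <<'E'
from workcell import *
import cv2,numpy as np
s=get_state();print(s['time'],s['position'],s['orientation'],s['opening'])
ims=[]
for c in ['scene','side']:
    im=camera(c);cv2.imwrite(f'pics/{c}0.png',im)
    i=camera_info(c);print(c,i['fx'],i['cx'],i['cy'],np.round(i['extrinsics'],3).tolist())
    for q in ['filter','supply','station','filter_btn_top','supply_btn_top','station_btn_top']:
        print(q,[(np.round(d['at']).tolist(),round(d['confidence'],2),int(d['mask'].sum())) for d in nets.masks_of(q,c)])
E
```

```text
0.0 [6.24445007e-01 1.95252293e-05 2.07975367e-01] [-2.22046794 -2.22053269  0.00224679] 0.08548525591214653
scene 465.37833617579764 270.1337487550963 211.87607417637312 [[-0.839, 0.544, -0.011, 0.451], [0.412, 0.621, -0.667, -0.174], [-0.356, -0.564, -0.745, 1.592], [0.0, 0.0, 0.0, 1.0]]
filter [([355.0, 264.0], 0.73, 1617), ([251.0, 217.0], 0.4, 91)]
supply [([239.0, 168.0], 0.91, 421)]
station [([294.0, 144.0], 0.95, 1306), ([310.0, 358.0], 0.88, 3040), ([247.0, 235.0], 0.77, 1917), ([169.0, 170.0], 0.69, 1463), ([354.0, 266.0], 0.18, 1588)]
filter_btn_top [([318.0, 234.0], 0.28, 380)]
supply_btn_top []
station_btn_top [([298.0, 340.0], 0.7, 126), ([249.0, 217.0], 0.66, 69), ([302.0, 139.0], 0.45, 27), ([169.0, 150.0], 0.39, 41)]
side 539.9918032900179 273.24516442176827 206.1887883749366 [[-0.989, -0.149, 0.024, 0.513], [-0.109, 0.595, -0.797, 0.14], [0.104, -0.79, -0.604, 1.233], [0.0, 0.0, 0.0, 1.0]]
filter [([302.0, 317.0], 0.87, 3157)]
supply [([305.0, 166.0], 0.59, 2332), ([156.0, 257.0], 0.41, 243)]
station [([374.0, 186.0], 0.84, 1974), ([237.0, 147.0], 0.76, 1176), ([143.0, 365.0], 0.73, 5345), ([230.0, 178.0], 0.63, 305)]
filter_btn_top [([302.0, 302.0], 0.55, 173), ([308.0, 168.0], 0.3, 2247)]
supply_btn_top [([314.0, 216.0], 0.68, 305), ([301.0, 301.0], 0.28, 204)]
station_btn_top [([140.0, 336.0], 0.53, 222)]
```

View pics/scene0.png

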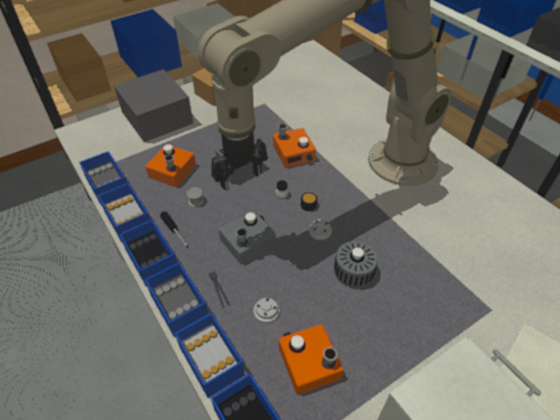

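View pics/side0.png

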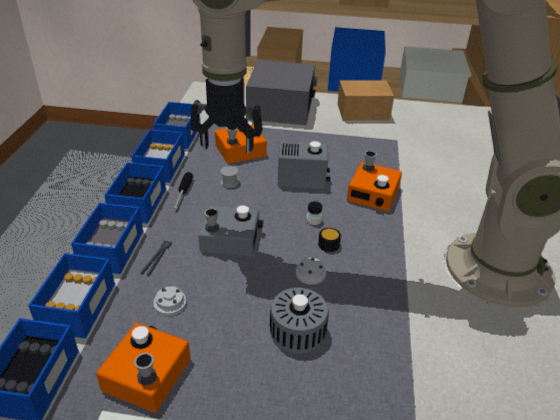

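The side view shows the grey drum filter at (300,318) with its button at (300,302), the grey supply at (303,165) with its button at (315,147), and the grey station at (230,230) with its button at (243,212). Three things could be mistaken for the station. They are orange, at side pixels (145,365), (375,186) and (240,145), so I rule them out. In the scene view the gripper hides the supply.

```bash
cat > h.py <<'E'
import cv2,numpy as np
from scipy.optimize import least_squares
from workcell import *
def proj(i,P):
    c=np.c_[P,np.ones(len(P))]@np.array(i['extrinsics'])[:3].T
    return np.c_[i['fx']*c[:,0]/c[:,2]+i['cx'],i['fy']*c[:,1]/c[:,2]+i['cy']]
def ray(i,px,z):
    E=np.array(i['extrinsics']);R=E[:3,:3];o=-R.T@E[:3,3]
    d=R.T@np.array([(px[0]-i['cx'])/i['fx'],(px[1]-i['cy'])/i['fy'],1])
    return (o+d*(z-o[2])/d[2])[:2]
A=np.linspace(0,2*np.pi,40)
def hull(i,x,y,z,r=.015,h=.019):
    P=[[x+r*np.cos(a),y+r*np.sin(a),zz] for a in A for zz in (z,z-h)]
    return cv2.convexHull(proj(i,np.array(P)).astype(np.float32))
def cap(im,i,px,z,thr=150):
    hsv=cv2.cvtColor(im,cv2.COLOR_BGR2HSV)
    m=((hsv[...,2]>thr)&(hsv[...,1]<60)).astype(np.uint8)
    n,l,st,c=cv2.connectedComponentsWithStats(m)
    k=1+min(range(n-1),key=lambda k:np.hypot(*(c[k+1]-px))+(99 if st[k+1,4]<20 else 0))
    def f(p):
        M=cv2.moments(hull(i,*p,z));return [M['m10']/M['m00']-c[k][0],M['m01']/M['m00']-c[k][1]]
    s=least_squares(f,ray(i,px,z),diff_step=1e-3)
    H=hull(i,*s.x,z)
    return s.x,st[k].tolist(),cv2.boundingRect(H),cv2.contourArea(H)
E
python3 - <<'E'
from h import *
Z=dict(filter=.092,supply=.117,station=.077)
px=dict(side=dict(filter=(300,301),supply=(315,147),station=(243,212)),scene=dict(filter=(357,254),station=(250,218)))
out=[]
for c in px:
    im=cv2.imread(f'pics/{c}0.png');i=camera_info(c)
    for k,p in px[c].items():
        s,b,hb,a=cap(im,i,p,Z[k]);print(c,k,np.round(s,4),b,hb,round(a))
        q=proj(i,np.array([[*s,Z[k]]]))[0]
        cr=cv2.resize(im[int(p[1])-30:int(p[1])+30,int(p[0])-32:int(p[0])+32],None,fx=4,fy=4,interpolation=cv2.INTER_CUBIC)
        cv2.circle(cr,(int((q[0]-int(p[0])+32)*4+2),int((q[1]-int(p[1])+30)*4+2)),3,(0,0,255),-1);out.append(cr)
out.append(out[0]*0)
cv2.imwrite('pics/crops.png',np.vstack([np.hstack(out[:3]),np.hstack(out[3:])]))
E
```

```text
side filter [0.4314 0.2529] [292, 294, 16, 12, 146] (291, 290, 17, 20) 253
side supply [ 0.4525 -0.291 ] [310, 141, 11, 6, 55] (308, 137, 13, 13) 119
side station [ 0.5977 -0.0252] [237, 205, 12, 9, 84] (235, 201, 14, 16) 158
scene filter [0.4269 0.2568] [353, 248, 11, 9, 80] (351, 245, 13, 14) 132
scene station [ 0.5929 -0.0207] [245, 212, 11, 9, 64] (244, 210, 12, 13) 109
```

View pics/crops.png

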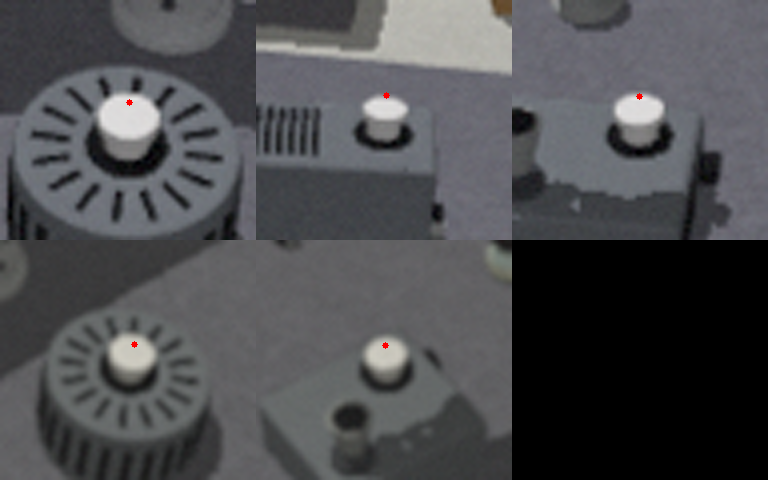

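```bash
sed -i 's/h=.019/h=.001/' h.py; python3 - <<'E'
from h import *
from scipy.spatial.transform import Rotation as R
Z=dict(filter=.092,supply=.117,station=.077)
px=dict(side=dict(filter=(300,301),supply=(315,147),station=(243,212)),scene=dict(filter=(357,254),station=(250,218)))
for c in px:
    im=cv2.imread(f'pics/{c}0.png');i=camera_info(c)
    for k,p in px[c].items():
        s,b,hb,a=cap(im,i,p,Z[k],170);print(c,k,np.round(s,4),b,hb,round(a))
s=get_state();print(s['position'],R.from_rotvec(s['orientation']).as_matrix().round(3).tolist(),s['contact_force'],s['time'])
E
```

```text
side filter [0.431  0.2615] [293, 295, 15, 11, 132] (291, 293, 17, 13) 153
side supply [ 0.4516 -0.2749] [310, 141, 11, 6, 47] (309, 140, 12, 7) 55
side station [ 0.5955 -0.0137] [237, 206, 12, 7, 70] (235, 204, 14, 10) 83
scene filter [0.4323 0.2607] [353, 248, 10, 8, 67] (351, 247, 13, 10) 85
scene station [ 0.5967 -0.014 ] [246, 213, 9, 7, 52] (244, 211, 12, 10) 67
[6.24971053e-01 6.89222359e-05 2.08987600e-01] [[-0.0, 1.0, -0.0], [1.0, 0.0, 0.0], [0.0, -0.0, -1.0]] [ 0.14870287 -0.16471286  0.29525649] 0.7
```

```bash
python3 -m pendant '[[[0,0,0,0.15,-0.12,0,1],[0,0,0,0.3,-0.24,0,1],[0,0,0,0.45,-0.36,0,1],[0,0,0,0.6,-0.48,0,1],[0,0,0,0.75,-0.6,0,1],[0,0,0,0.9,-0.72,0,1],[0,0,0,1,-0.774,0,1],[0,0,0,1,-0.774,0,1],[0,0,0,1,-0.774,0.2,1],[0,0,0,1,-0.774,0.3,1],[0,0,0,1,-0.774,0.3,1],[0,0,0,1,-0.774,0.3,1]]]'
python3 -c "
from h import *
im=camera('side');i=camera_info('side');cv2.imwrite('pics/s1.png',cv2.resize(im[200:380,200:420],None,fx=3,fy=3))
s=get_state();print(s['position'],s['orientation'],s['contact_force'],s['opening'],s['time'])"
```

```text
time: 2.2
position: [0.4325, 0.2499, 0.1353]
orientation: [2.222, 2.22, 0.002]
contact_force: [-0.1, 0.4, 1.0]
opening: -0.0002
grasp_force: 0.0
[0.43262387 0.25019695 0.1355753 ] [2.22176817 2.22023059 0.00365254] [ 0.12816848 -0.03697517  0.81110033] -0.00017426957122531692 2.25
```

View pics/s1.png

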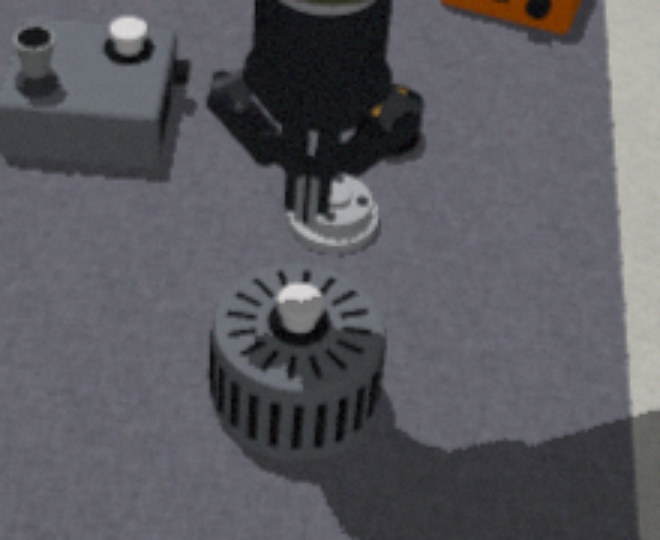

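The shut fingertips are at about full-frame (302,272) and the filter button top is at (300,298). I'll check the fingertip against where the TCP should project.

```bash
python3 -c "
from h import *
i=camera_info('side');print(proj(i,np.array([[.4326,.2502,.1355],[.4315,.261,.092]])))"
```

```text
[[300.76625261 278.6692952 ]
 [299.45723496 299.30863687]]
```

```bash
python3 -m pendant '[[[0,0,0,0.042,-0.003,0.07,1],[0,0,0,0.042,-0.003,0.09,1],[0,0,0,0.042,-0.003,0.09,1],[0,0,0,0.042,-0.003,0.09,1]]]'
python3 -c "
from h import *
a=camera('side');b=camera('scene');s=get_state();P=np.array([s['position']])
o=[]
for n,im in(('side',a),('scene',b)):
    q=proj(camera_info(n),P)[0];x,y=map(int,q);c=cv2.resize(im[y-35:y+35,x-25:x+25],None,fx=8,fy=8,interpolation=cv2.INTER_CUBIC)
    cv2.circle(c,(int((q[0]-x+25.5)*8),int((q[1]-y+35.5)*8)),3,(0,0,255),-1);o.append(c)
cv2.imwrite('pics/s2.png',np.hstack(o));print(P,s['contact_force'])"
```

```text
time: 2.75
position: [0.4308, 0.2605, 0.1116]
orientation: [2.221, 2.221, 0.0]
contact_force: [0.0, -0.1, 0.2]
opening: 0.0002
grasp_force: 0.0
[[0.43096337 0.26056794 0.11184925]] [-0.60674266  0.76220558  0.15786394]
```

View pics/s2.png

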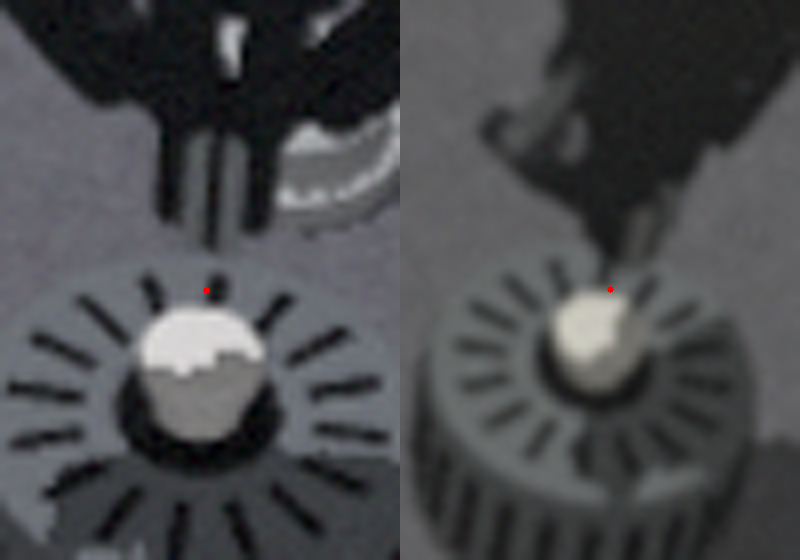

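The tip looks about 12 mm higher than the reported TCP. Laterally it is over the button in both views. I'll descend with care and watch the force.

```bash
python3 -m pendant '[[[0,0,0,0.002,0.002,0.02,1],[0,0,0,0.002,0.002,0.04,1],[0,0,0,0.002,0.002,0.06,1],[0,0,0,0.002,0.002,0.07,1],[0,0,0,0.002,0.002,0.07,1],[0,0,0,0.002,0.002,0.07,1]]]'; python3 -m pendant '[[[0,0,0,0,0,0.004,1],[0,0,0,0,0,0.008,1],[0,0,0,0,0,0.012,1],[0,0,0,0,0,0.016,1],[0,0,0,0,0,0.016,1]]]'
```

```text
time: 3.6
position: [0.4313, 0.2611, 0.0941]
orientation: [-2.221, -2.221, -0.0]
contact_force: [-0.2, 0.7, -0.2]
opening: -0.0002
grasp_force: 0.0
time: 4.22
position: [0.4311, 0.261, 0.0899]
orientation: [-2.221, -2.221, 0.0]
contact_force: [-0.3, 0.5, -0.2]
opening: -0.0001
grasp_force: 0.0
```

No contact at z = 0.090, which fits the higher tip.

```bash
for k in 1 2 3; do :; done; python3 -m pendant '[[[0,0,0,0,0,0.004,1],[0,0,0,0,0,0.008,1],[0,0,0,0,0,0.012,1],[0,0,0,0,0,0.012,1]]]'; python3 -m pendant '[[[0,0,0,0,0,0.004,1],[0,0,0,0,0,0.008,1],[0,0,0,0,0,0.012,1],[0,0,0,0,0,0.012,1]]]'
python3 -c "
from h import *
a=camera('side');b=camera('scene');s=get_state();P=np.array([s['position']])
o=[]
for n,im in(('side',a),('scene',b)):
    q=proj(camera_info(n),P)[0];x,y=map(int,q);o.append(cv2.resize(im[y-35:y+35,x-25:x+25],None,fx=8,fy=8,interpolation=cv2.INTER_CUBIC))
cv2.imwrite('pics/s3.png',np.hstack(o))"
```

```text
time: 4.72
position: [0.4312, 0.261, 0.0869]
orientation: [-2.221, -2.221, 0.0]
contact_force: [-0.2, 0.2, -0.2]
opening: 0.0002
grasp_force: 0.0
time: 5.22
position: [0.4311, 0.261, 0.0839]
orientation: [-2.221, -2.221, 0.0]
contact_force: [0.2, -0.5, -0.8]
opening: -0.0
grasp_force: 0.0
```

View pics/s3.png

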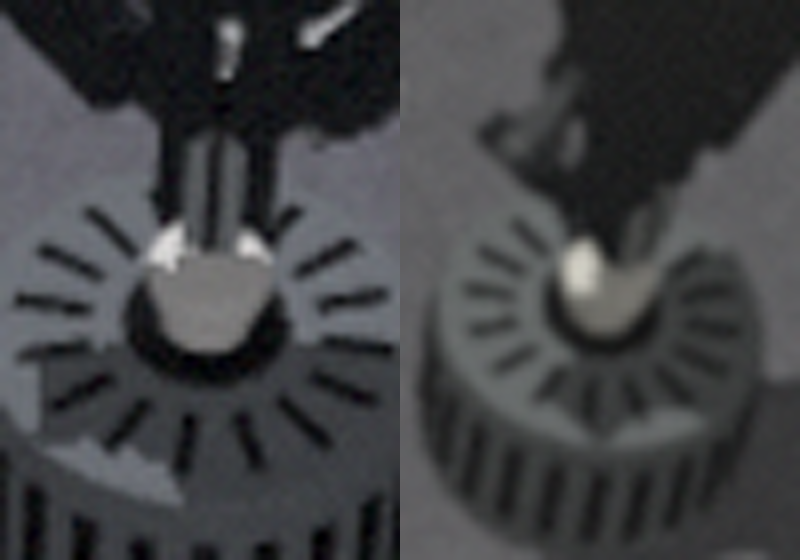

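The tip is over the cap and almost touching it in both views. I'll go on in 3 mm increments until the force shows contact.

```bash
python3 -m pendant '[[[0,0,0,0,0,0.004,1],[0,0,0,0,0,0.008,1],[0,0,0,0,0,0.012,1],[0,0,0,0,0,0.012,1]]]'; python3 -m pendant '[[[0,0,0,0,0,0.004,1],[0,0,0,0,0,0.008,1],[0,0,0,0,0,0.012,1],[0,0,0,0,0,0.012,1]]]'
```

```text
time: 5.82
position: [0.4311, 0.261, 0.0809]
orientation: [-2.221, -2.221, 0.0]
contact_force: [-0.2, 0.9, 0.8]
opening: 0.0001
grasp_force: 0.0
time: 6.32
position: [0.4312, 0.261, 0.0779]
orientation: [-2.221, -2.221, 0.0]
contact_force: [-0.3, 0.6, -0.8]
opening: 0.0001
grasp_force: 0.0
```

```bash
python3 -m pendant '[[[0,0,0,0,0,0.004,1],[0,0,0,0,0,0.008,1],[0,0,0,0,0,0.008,1]]]'; python3 -m pendant '[[[0,0,0,0,0,0.004,1],[0,0,0,0,0,0.008,1],[0,0,0,0,0,0.008,1]]]'
python3 -c "
from h import *
a=camera('side');b=camera('scene');s=get_state();P=np.array([s['position']])
o=[]
for n,im in(('side',a),('scene',b)):
    q=proj(camera_info(n),P)[0];x,y=map(int,q);o.append(cv2.resize(im[y-35:y+35,x-25:x+25],None,fx=8,fy=8,interpolation=cv2.INTER_CUBIC))
cv2.imwrite('pics/s4.png',np.hstack(o))"
```

```text
time: 6.7
position: [0.4312, 0.261, 0.0759]
orientation: [-2.221, -2.221, 0.0]
contact_force: [-0.2, -0.6, -0.6]
opening: 0.0001
grasp_force: 0.0
time: 7.08
position: [0.4312, 0.261, 0.0739]
orientation: [-2.221, -2.221, 0.0]
contact_force: [-0.3, 0.7, 0.3]
opening: 0.0003
grasp_force: 0.0
```

View pics/s4.png

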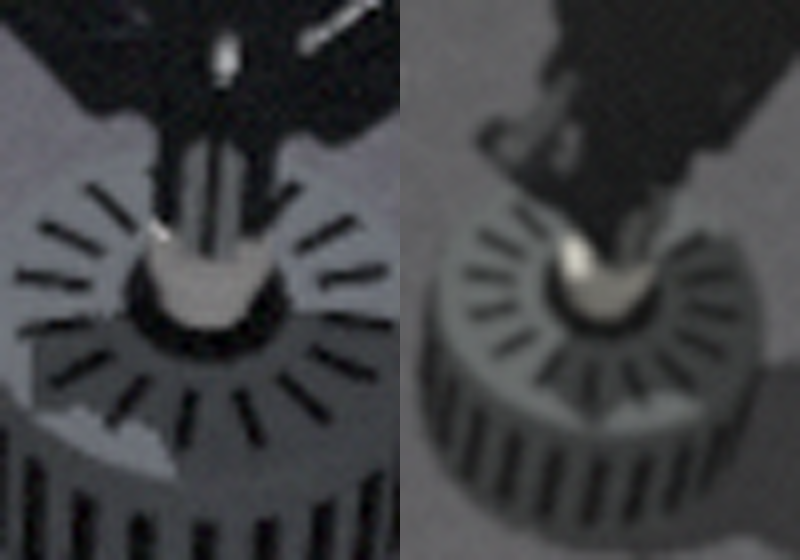

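The pixel geometry puts the tip about at contact, so the real tip is roughly 17 mm above the reported TCP. I'll continue in small steps.

```bash
python3 -m pendant '[[[0,0,0,0,0,0.004,1],[0,0,0,0,0,0.008,1],[0,0,0,0,0,0.008,1]]]'; python3 -m pendant '[[[0,0,0,0,0,0.004,1],[0,0,0,0,0,0.008,1],[0,0,0,0,0,0.008,1]]]'
```

```text
time: 7.55
position: [0.4311, 0.261, 0.0719]
orientation: [-2.221, -2.221, 0.0]
contact_force: [-0.3, 0.9, -0.0]
opening: -0.0002
grasp_force: 0.0
time: 7.92
position: [0.4312, 0.261, 0.0699]
orientation: [-2.221, -2.221, 0.0]
contact_force: [0.3, 0.2, 0.0]
opening: 0.0001
grasp_force: 0.0
```

```bash
python3 -m pendant '[[[0,0,0,0,0,0.004,1],[0,0,0,0,0,0.008,1],[0,0,0,0,0,0.008,1]]]'; python3 -m pendant '[[[0,0,0,0,0,0.004,1],[0,0,0,0,0,0.004,1]]]'
python3 -c "
from h import *
a=camera('side');b=camera('scene');s=get_state();P=np.array([[.4315,.261,.092]])
o=[]
for n,im in(('side',a),('scene',b)):
  for f in (cv2.imread('pics/%s0.png'%n),im):
    q=proj(camera_info(n),P)[0];x,y=map(int,q);o.append(cv2.resize(f[y-40:y+30,x-24:x+24],None,fx=8 if 0 else 4,fy=4,interpolation=cv2.INTER_CUBIC))
cv2.imwrite('pics/s5.png',np.hstack(o));print(s['effort'],s['ft_torque'])"
```

```text
time: 8.3
position: [0.4313, 0.2611, 0.0682]
orientation: [-2.221, -2.221, -0.0]
contact_force: [-1.4, -0.9, 3.4]
opening: -0.0002
grasp_force: 1.8
time: 8.55
position: [0.4313, 0.2611, 0.0671]
orientation: [-2.221, -2.221, -0.0]
contact_force: [-0.6, -0.6, 4.3]
opening: -0.0
grasp_force: 2.0
[-1.74485886e-02 -4.72926629e+01 -1.29361253e+00 -3.12619114e+01
  4.27278935e-02 -4.22981316e-01 -2.76451592e-04] [-0.19942425  0.22686362  0.0003083 ]
```

View pics/s5.png

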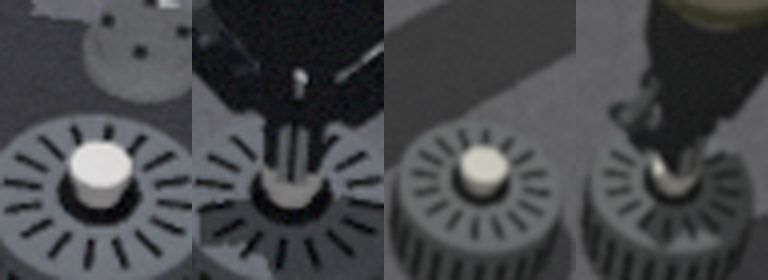

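Contact is soft: 3.4 N, then 4.3 N over the next 1 mm. That matches the button cap, with the tip covering it. I'll press on gently, watching the force.

```bash
python3 -m pendant '[[[0,0,0,0,0,0.004,1],[0,0,0,0,0,0.008,1],[0,0,0,0,0,0.008,1]]]'; python3 -m pendant '[[[0,0,0,0,0,0.004,1],[0,0,0,0,0,0.008,1],[0,0,0,0,0,0.008,1]]]'
```

```text
time: 9.02
position: [0.4313, 0.2611, 0.065]
orientation: [-2.221, -2.221, -0.0]
contact_force: [-0.9, -0.6, 5.2]
opening: -0.0002
grasp_force: 2.2
time: 9.4
position: [0.4313, 0.2611, 0.063]
orientation: [-2.221, -2.221, -0.0]
contact_force: [-0.3, -0.7, 4.7]
opening: 0.0001
grasp_force: 2.5
```

```bash
python3 -m pendant '[[[0,0,0,0,0,0.004,1],[0,0,0,0,0,0.008,1],[0,0,0,0,0,0.012,1],[0,0,0,0,0,0.012,1]]]'; python3 -m pendant '[[[0,0,0,0,0,0.004,1],[0,0,0,0,0,0.008,1],[0,0,0,0,0,0.01,1],[0,0,0,0,0,0.01,1]]]'
```

```text
time: 9.9
position: [0.4313, 0.2611, 0.0601]
orientation: [-2.221, -2.221, -0.0]
contact_force: [-1.9, -1.9, 5.5]
opening: -0.0002
grasp_force: 2.8
time: 10.4
position: [0.4313, 0.2611, 0.0577]
orientation: [-2.221, -2.221, -0.0]
contact_force: [-1.1, -0.8, 6.2]
opening: 0.0
grasp_force: 3.2
```

```bash
python3 -m pendant '[[[0,0,0,0,0,0.002,1],[0,0,0,0,0,0.002,1],[0,0,0,0,0,-0.1,1],[0,0,0,0,0,-0.25,1],[0,0,0,0,0,-0.4,1],[0,0,0,0,0,-0.4,1]]]'; python3 -m pendant '[[[0,0,0,-0.12,0.02,0,1],[0,0,0,-0.3,0.06,0,1],[0,0,0,-0.5,0.1,0,1],[0,0,0,-0.7,0.14,0,1],[0,0,0,-0.9,0.18,0,1],[0,0,0,-1,0.2,0,1],[0,0,0,-1,0.2,0,1]]]'; python3 -m pendant '[[[0,0,0,-0.12,-0.02,0,1],[0,0,0,-0.3,-0.04,0,1],[0,0,0,-0.5,-0.07,0,1],[0,0,0,-0.7,-0.1,0,1],[0,0,0,-0.9,-0.12,0,1],[0,0,0,-1,-0.12,0,1],[0,0,0,-1,-0.12,0,1]]]'
python3 -c "
from h import *
im=camera('side');cv2.imwrite('pics/side1.png',im);b=camera('scene');cv2.imwrite('pics/scene1.png',b)
for n,f in(('side',im),('scene',b)):
  i=camera_info(n)
  for k,z,p in(('filter',.083,(.4315,.261)),('supply',.117,(.4516,-.2749)),('station',.077,(.596,-.014))):
    q=proj(i,np.array([[*p,z]]))[0];r=cap(f,i,q,z,165);print(n,k,q.round(),np.round(r[0],4),r[1:])
  
"
```

```text
time: 11.15
position: [0.4327, 0.2621, 0.1601]
orientation: [2.221, 2.221, 0.008]
contact_force: [0.0, -1.0, -0.6]
opening: 0.0002
grasp_force: 0.0
time: 12.02
position: [0.4807, 0.0085, 0.1561]
orientation: [-2.226, -2.216, 0.003]
contact_force: [-0.3, 1.0, 0.6]
opening: 0.0001
grasp_force: 0.0
time: 12.9
position: [0.4507, -0.2397, 0.1565]
orientation: [-2.223, -2.218, 0.002]
contact_force: [0.0, 0.0, -0.3]
opening: 0.0001
grasp_force: 0.0
side filter [299. 303.] [0.4307 0.262 ] ([293, 298, 15, 12, 131], (291, 297, 17, 13), 152.73691516788676)
side supply [315. 144.] [ 0.4516 -0.2749] ([310, 141, 11, 6, 47], (309, 140, 12, 7), 55.160565502010286)
side station [242. 209.] [ 0.5953 -0.0136] ([237, 206, 12, 7, 69], (235, 204, 14, 10), 83.25174996792339)
scene filter [357. 254.] [0.4327 0.2612] ([352, 250, 11, 9, 69], (351, 249, 12, 10), 84.11511125951074)
scene supply [246. 138.] [ 0.4529 -0.2766] ([242, 136, 8, 6, 35], (240, 135, 10, 7), 45.54329932865221)
scene station [250. 216.] [ 0.5967 -0.014 ] ([246, 213, 9, 7, 52], (244, 211, 12, 10), 67.03294593410101)
```

The filter button has dropped about 9 mm (its xy matches at z = 0.083), and the filter has not moved. The supply agrees in both views at (0.452, -0.2755).

```bash
python3 -m pendant '[[[0,0,0,-0.07,0.005,0,1],[0,0,0,-0.144,0.005,0,1],[0,0,0,-0.144,0.005,0,1],[0,0,0,-0.144,0.005,0.1,1],[0,0,0,-0.144,0.005,0.18,1],[0,0,0,-0.144,0.005,0.22,1],[0,0,0,-0.144,0.005,0.22,1],[0,0,0,-0.144,0.005,0.22,1]]]'
```

```text
time: 14.0
position: [0.4531, -0.275, 0.1033]
orientation: [2.22, 2.221, 0.001]
contact_force: [0.2, -0.0, 0.4]
opening: 0.0001
grasp_force: 0.0
```

```bash
python3 -m pendant '[[[0,0,0,0,-0.003,0.012,1],[0,0,0,0,-0.003,0.024,1],[0,0,0,0,-0.003,0.036,1],[0,0,0,0,-0.003,0.044,1],[0,0,0,0,-0.003,0.044,1]]]'; python3 -m pendant '[[[0,0,0,0,0,0.004,1],[0,0,0,0,0,0.008,1],[0,0,0,0,0,0.008,1]]]'
```

```text
time: 14.62
position: [0.4518, -0.275, 0.0916]
orientation: [2.221, 2.221, 0.0]
contact_force: [0.2, 0.9, 4.6]
opening: 0.0002
grasp_force: 1.8
time: 15.0
position: [0.4518, -0.275, 0.0895]
orientation: [2.221, 2.221, 0.0]
contact_force: [-0.6, 0.0, 4.6]
opening: -0.0002
grasp_force: 2.3
```

Contact came where I predicted it. I'll press to about z = 0.082.

```bash
python3 -m pendant '[[[0,0,0,0,0,0.004,1],[0,0,0,0,0,0.008,1],[0,0,0,0,0,0.012,1],[0,0,0,0,0,0.016,1],[0,0,0,0,0,0.016,1]]]'; python3 -m pendant '[[[0,0,0,0,0,0.004,1],[0,0,0,0,0,0.008,1],[0,0,0,0,0,0.012,1],[0,0,0,0,0,0.014,1],[0,0,0,0,0,0.014,1],[0,0,0,0,0,0.014,1]]]'
```

```text
time: 15.62
position: [0.4518, -0.275, 0.0855]
orientation: [2.221, 2.222, 0.0]
contact_force: [-0.9, 0.6, 5.8]
opening: -0.0002
grasp_force: 2.8
time: 16.38
position: [0.4519, -0.275, 0.0822]
orientation: [2.221, 2.221, 0.0]
contact_force: [-0.6, 0.7, 7.2]
opening: 0.0001
grasp_force: 3.3
```

```bash
python3 -m pendant '[[[0,0,0,0,0,-0.1,1],[0,0,0,0,0,-0.25,1],[0,0,0,0,0,-0.32,1],[0,0,0,0,0,-0.32,1]]]'; python3 -m pendant '[[[0,0,0,0.12,0.07,0,1],[0,0,0,0.28,0.16,0,1],[0,0,0,0.46,0.26,0,1],[0,0,0,0.64,0.37,0,1],[0,0,0,0.82,0.47,0,1],[0,0,0,1,0.577,0,1],[0,0,0,1,0.577,0,1],[0,0,0,1,0.577,0.1,1],[0,0,0,1,0.577,0.2,1],[0,0,0,1,0.577,0.26,1],[0,0,0,1,0.577,0.26,1]]]'
```

```text
time: 16.88
position: [0.4523, -0.2752, 0.1625]
orientation: [2.22, 2.22, 0.001]
contact_force: [-0.7, 1.0, -0.1]
opening: 0.0001
grasp_force: 0.0
time: 18.25
position: [0.5946, -0.0255, 0.0951]
orientation: [-2.22, -2.219, 0.004]
contact_force: [-0.2, 0.3, 0.8]
opening: 0.0001
grasp_force: 0.0
```

```bash
python3 -m pendant '[[[0,0,0,0.046,0.005,0,1],[0,0,0,0.046,0.005,0.04,1],[0,0,0,0.046,0.005,0.09,1],[0,0,0,0.046,0.005,0.13,1],[0,0,0,0.046,0.005,0.144,1],[0,0,0,0.046,0.005,0.144,1],[0,0,0,0.046,0.005,0.144,1]]]'; python3 -c "
from h import *
for n in ('side','scene'):
  f=camera(n);i=camera_info(n);z=.108;q=proj(i,np.array([[.452,-.2755,z]]))[0];r=cap(f,i,q,z,165);print(n,np.round(r[0],4),r[1:])"
```

```text
time: 19.12
position: [0.5975, -0.0136, 0.0614]
orientation: [2.221, 2.221, 0.001]
contact_force: [0.4, -0.2, -0.3]
opening: -0.0005
grasp_force: 0.0
side [ 0.4515 -0.2739] ([310, 144, 10, 6, 47], (308, 143, 13, 7), 55.24952717265114)
scene [ 0.2942 -0.1762] ([300, 137, 8, 6, 35], (298, 136, 10, 7), 45.3501748603303)
```

The supply button is in, and the supply has not moved. (The scene-view hit is a wrong blob because the arm hides the button there.) The station is next.

```bash
python3 -m pendant '[[[0,0,0,0,-0.004,0.012,1],[0,0,0,0,-0.004,0.024,1],[0,0,0,0,-0.004,0.034,1],[0,0,0,0,-0.004,0.04,1],[0,0,0,0,-0.004,0.04,1]]]'; python3 -m pendant '[[[0,0,0,0,0,0.004,1],[0,0,0,0,0,0.008,1],[0,0,0,0,0,0.008,1]]]'
```

```text
time: 19.85
position: [0.5962, -0.0134, 0.0511]
orientation: [-2.221, -2.221, -0.0]
contact_force: [-2.4, -0.8, 3.6]
opening: -0.0001
grasp_force: 2.0
time: 20.23
position: [0.5962, -0.0134, 0.049]
orientation: [-2.221, -2.221, -0.0]
contact_force: [-1.9, 0.3, 4.1]
opening: -0.0001
grasp_force: 2.4
```

```bash
python3 -m pendant '[[[0,0,0,0,0,0.004,1],[0,0,0,0,0,0.008,1],[0,0,0,0,0,0.012,1],[0,0,0,0,0,0.016,1],[0,0,0,0,0,0.016,1]]]'; python3 -m pendant '[[[0,0,0,0,0,0.004,1],[0,0,0,0,0,0.008,1],[0,0,0,0,0,0.011,1],[0,0,0,0,0,0.011,1],[0,0,0,0,0,0.011,1]]]'
```

```text
time: 20.85
position: [0.5963, -0.0135, 0.0451]
orientation: [-2.221, -2.221, -0.0]
contact_force: [-2.6, -0.2, 5.8]
opening: -0.0002
grasp_force: 2.9
time: 21.48
position: [0.5962, -0.0134, 0.0424]
orientation: [-2.221, -2.221, -0.0]
contact_force: [-2.7, 0.4, 6.2]
opening: 0.0003
grasp_force: 3.2
```

```bash
python3 -m pendant '[[[0,0,0,0,0,-0.1,1],[0,0,0,0,0,-0.25,1],[0,0,0,0,0,-0.45,1],[0,0,0,0,0,-0.6,1],[0,0,0,0,0,-0.6,1],[0,0,0,0,0,-0.6,1]]]'; python3 -c "
from h import *
for n in ('side','scene'):
  f=camera(n);i=camera_info(n);cv2.imwrite('pics/%s9.png'%n,f)
  for z,p in ((.083,(.4315,.261)),(.108,(.452,-.2755)),(.068,(.596,-.014))):
    q=proj(i,np.array([[*p,z]]))[0];r=cap(f,i,q,z,165);print(n,np.round(r[0],4),r[1])"
```

```text
time: 22.22
position: [0.5959, -0.0134, 0.1911]
orientation: [-2.221, -2.221, 0.001]
contact_force: [-0.6, 1.0, -0.2]
opening: 0.0003
grasp_force: 0.0
side [0.4309 0.2621] [292, 298, 16, 12, 134]
side [ 0.4515 -0.2736] [310, 144, 10, 6, 46]
side [ 0.5951 -0.0124] [237, 209, 12, 8, 76]
scene [0.4326 0.2614] [352, 250, 11, 9, 70]
scene [ 0.2945 -0.1764] [300, 137, 8, 6, 34]
scene [ 0.5971 -0.0143] [246, 215, 9, 7, 53]
```

View pics/side9.png

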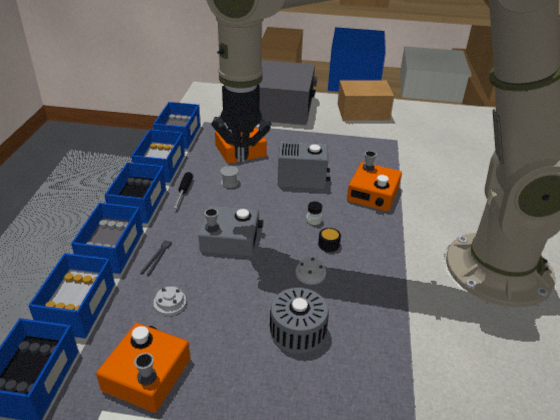

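All three buttons are in: filter (300,304), supply (315,148) and station (243,214). The devices and bystanders are where they were, and the hand is clear.

```bash
python3 -c "
from workcell import *
print(sign_off())"
```

```text
the job is handed in; nothing more can be done
None
```

The filter, supply and station buttons were pressed in that order and look about 9 mm in on the cameras. Nothing on the mat was visibly moved, the arm is clear, and the job was handed in at about 22 s; sign-off gave no verdict.

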